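# Check the coating at the marked spot on a fuel can

### The arm

A 7-joint arm with a two-finger parallel gripper is mounted at the origin on the work surface. World frame = base frame: x ahead of the robot, y to its left, z up, the work surface at z = 0. Lengths are in mm, angles in rad, forces in N, time in s.
With the tool pointing down it reaches from about 400 to 900 mm from the base axis. Payload 5.6 kg.
Tool frame: the origin (TCP) lies midway between the tips of the shut fingers; the grasp point (between the pads) lies 19 mm behind it; x points along the fingers, y is the direction in which the jaws open and shut, and the axes are right-handed (so a half turn about x gives the same grasp; the last joint's range is limited). The gripper opens to 92 mm and grips with 3 to 60 N. Pads are 20 mm wide; open, the fingers measure 128 mm over their backs; the gripper's body (75 mm by 189 mm) begins 69 mm behind the grasp point.
Start: joints at [1.239, 0.468, -0.012, 1.603, 0.006, 1.071, -0.056], TCP at [185.079, -623.101, 214.592] pointing down, gripper open.
Joint ranges: [-2.53, 2.53], [-0.31, 2.02], [-1.57, 1.55], [0.28, 2.44], [-1.29, 4.43], [0.15, 1.84], [-2.92, 2.92]. Speed limits (rad/s): [2.57, 2.57, 3.14, 3.14, 3.14, 3.14, 3.14].

### API

Orientations are given as a rotation vector (axis times angle).
In Python, from cell import robot, grip, kin, viewer gives the robot as it stands. Calls block until the motion is done:
- robot.movep(position, orientation): joint-space move of the TCP to a pose.
- robot.servo_line(position, feed=150, rotation=None): straight line of the TCP; rotation=None keeps the orientation; feed is the mean speed in mm/s.
- robot.goto_joints(angles): joint-space move.
- grip(opening, newtons=None): opening from 0.0 (shut) to 1.0 (fully open); newtons is the grip in N (None keeps the last); returns when the fingers have stopped.
- robot.hold(seconds).
- kin.ik(position, orientation): joint angles nearest the present ones, or None.
- robot.observe(): the state.
- viewer.read_camera(name): name is "scene" or "side" or "wrist"; returns the picture (400x640x3 uint8, red, green, blue); there is no depth.
- viewer.camera_info(name): a dict with "camera_matrix" (3x3 intrinsics, pixels), "k1" (the pictures are not rectified: a ray, as slopes to the right and down, at radius r is drawn at 1 + k1 r^2 times it, then the intrinsics apply), "R" (3x3) and "t" (3): a world point X has camera coordinates R X + t. Camera axes: x right, y down, z forward; pixel columns grow to the right and rows downward; lengths in mm; the calibration is good to about 2 mm. A picture is of the moment at which its call begins: read the wrist's pose just before it. camera_info takes no time and is no camera call; for the wrist camera it gives the pose at the moment of the call.
A pose or a line that the arm cannot do raises robot.IKError and nothing moves.
- robot.job_done(): hands the job in, once; it reports no verdict.
Trained networks look in the newest picture that a camera, given by its name, has taken for a name from the list of things; names that differ only in an ending like _2 or _b are one class to them, and where a whole thing is asked for, a point or a joint stands for the part that bears it (a point fixed in the world has none). Each returns a list of dicts, best first, with "confidence" (0 to 1); they miss things now and then, are a little off and sometimes report something else, mostly with a low value. They report only what shows in the picture. A call takes as long as a camera call. They do not tell look-alikes from the thing itself.
- viewer.silhouettes(name, camera): "mask" (400x640 bool, what is visible of it).
- viewer.pinpoint(name, camera): "at" ([x, y, z] in mm, in the coordinates of the camera as it stood for that picture, good to about 4 mm: a listed point, or the origin of a listed thing).
The state is a dict: "t": time; "joints": joint angles; "joint_velocities": joint speeds; "joint_torque": joint torques, N m; "tcp_pos": TCP position; "tcp_rot": TCP orientation; "contact_force": force on the tool from outside, world axes, zero at the start; "wrist_torque": the same for the moment, N m; "grip_width": opening from 0.0 (shut) to 1.0 (fully open).
Only numpy, scipy, OpenCV 4.12 (cv2) and the standard library are available. Lean on these libraries where they do the work, as an engineer would, in place of code of your own. Each camera call takes 0.05 s, during which the arm holds its last target. There are 200 camera calls.

### The job

Check the paint thickness inside the ring drawn on the sloping side of the blue fuel can. First give the spot a puff of cleaner: press the spray can's white cap down and let it spring back up; then take the gauge out of its stand and hold its sprung tip gently on the spot inside the ring, with the gauge square to the painted panel (not simply upright) and the tip pushed about half-way in. Finish while still holding the gauge there, steady; do not jab the can hard, and do not push over or shift the lantern, torch and oil bottle around it.

Things in the scene. Friction and masses are not known exactly. Their poses are not given: they have to be found in the camera images.
- fuel_can: blue steel fuel can, 250 x 165 x 110 mm, lying on its broad side in a sloping wooden rest, fixed. Origin: at table level under its middle; z up, x level towards its high end, where a yellow spout reaches 235 mm from the middle. The flat upper panel (250 x 165 mm) rises towards +x at 0.30 rad: height 119 mm at the low end, 156 mm in the middle, 193 mm at the high end.
- spot (a point): centre of the white ring drawn on the can's upper panel, in the panel's rigid surface: ring 23 mm inside, 30 mm outside diameter, with four ticks around it. z points out of the panel, square to it, 0.30 rad off vertical, leaning towards the can's low end; x points up the slope.
- cap_top (a point): centre of the top of the spray can's white cap (21 mm across, 19 mm tall), 209 mm above the table when up. The aerosol can (54 mm across) is fixed in a square steel foot (75 mm) beside the fuel can, on its left seen from the low end, with its jet towards the fuel can. z up.
- cap (a joint): how far the spray cap is pushed straight down, 0 (up) to 0.005 m (bottom stop). Spring-returned: 1 N to start it, 5 N at the stop; it sprays when it is nearly all the way down (over 3.5 mm).
- stand: black block 75 x 75 mm, 52 mm tall, fixed to the table, with a hole 21 mm across through its middle in which the gauge's nose stands. Origin at the centre of its underside, z up.
- gauge: paint thickness gauge, 0.1 to 0.19 kg, loose, upright in the stand. Grey body 26 x 26 mm, 80 mm tall, sides along x and y; below it a round nose, 17 mm across, 24 mm long; below that the sprung tip, 8 mm across, 14 mm long. Origin: centre of the body's underside, which rests on the stand; z: long axis, from tip to top. Tip's end at z = -38 mm when out; it must rise 38 mm to leave the stand.
- tip_end (a point): centre of the flat end of the gauge's sprung tip, on the gauge's axis; it moves with the tip. Its axes are the gauge's own.
- gauge_tip (a joint): how far the sprung tip is pushed into the nose, 0 (out) to 0.010 m (bottom stop). Spring: 1.5 N to start it, 4 N half-way, 6.5 N at the stop.
- lantern: camping lantern, 84 mm across, 182 mm tall, loose bystander. Origin at the centre of its underside, z up.
- torch: black torch standing on its head, 44 mm across, 135 mm tall, loose bystander. Origin at the centre of its underside, z up.
- oil: black oil bottle, 65 x 100 mm, 220 mm tall with its neck, loose bystander. Origin at the centre of its underside, z up.
Mind the look-alikes: they are no part of the job. Several things have the shape of the gauge; the one meant has the colours described above.

How it is judged (in metres and radians):
On the way, in this order (a step that is already met when the one before it is completed fails the run):
1. the spray cap is pressed down (over 3.5 mm), the gauge still in its stand (value of joint cap above 0.0035 m and z of gauge in the frame of stand below 0.06 m), for 0.05 s.
2. the cap is back up and the gauge is lifted clear of the stand (value of joint cap below 0.001 m and z of gauge in the frame of stand above 0.092 m), for 0.1 s.
At the end, for the whole second after the job is handed in: The fingers hold the gauge with its tip's centre within 9.5 mm of the ring's centre, its long axis within 0.14 rad (8 degrees) of square to the panel, the tip pushed in 2 to 8.5 mm of its 10 mm and pressing on the can with 1 to 12 N, the gauge still (under 20 mm/s), and the spray cap back up (distance between tip_end and spot below 0.0095 m and angle between the z axis of gauge and the z axis of spot, either way round below 0.14 rad and angle between gauge's own z axis and vertical below 0.6 rad and value of joint gauge_tip between 0.002 and 0.0085 m and contact force between gauge and fuel_can between 1 and 12 N and contact force between the fingers and gauge above 2 N and linear speed of gauge below 0.02 m/s and value of joint cap below 0.001 m); the arm keeps its last pose, push and grip.
It fails at once if the gauge is pushed against the can with over 25 N (contact force between gauge and fuel_can above 25 N).
It fails at once if a bystander is shifted over 30 mm or tipped over (distance of any of lantern, torch, oil from where it was at the start of the episode above 0.03 m or angle between any of lantern, torch, oil's own z axis and vertical above 0.4 rad).
It also fails if it takes over 64 s, if anything falls off the work surface, if the arm or the gripper's body presses on something with over 40 N, if the wrist force passes 120 N, or if a joint passes its speed limit or range.

## Working session

There is one attempt and no reset: what is moved stays moved. The work goes in short steps, each a Python script; the robot and the scene stay as the last script left them, time stands still between calls to the robot, and variables do not carry over. Pictures are saved under pics/ and viewed, about 8 in all and at most 12, crops included, and the job is handed in when it is done.

```bash
mkdir -p pics; ls
cat > h.py <<'E'
import numpy as np, cv2
from scipy.spatial.transform import Rotation as Rn
from cell import robot, grip, kin, viewer
def snap(n): 
    ci=viewer.camera_info(n); return viewer.read_camera(n), ci
def w(ci,p): return np.array(ci["R"]).T@(np.array(p)-np.array(ci["t"]))
def find(names,cam,thr=0.3):
    im,ci=snap(cam)
    for n in names:
        for d in viewer.pinpoint(n,cam):
            if d["confidence"]>thr: 
                P=w(ci,d["at"]); print(cam,n,round(d["confidence"],2),P.round(1),proj(ci,P).round())
    return im,ci
def proj(ci,P):
    c=np.array(ci["R"])@P+np.array(ci["t"]); s=c[:2]/c[2]; s=s*(1+ci["k1"]*(s@s)); K=np.array(ci["camera_matrix"]); return K[:2,:2]@s+K[:2,2]
def save(im,f,s=1): cv2.imwrite("pics/"+f,cv2.resize(im[...,::-1],None,fx=s,fy=s))
E
python3 - <<'E'
from h import *
N=["fuel_can","spot","cap_top","stand","gauge","tip_end","lantern","torch","oil"]
for c in ["scene","side"]:
    im,ci=find(N,c); save(im,c+"0.png",1.25)
    print(c,"campos",w(ci,[0,0,0]).round())
o=robot.observe(); print(o["t"],o["tcp_rot"],o["contact_force"])
E
```

```text
pics
scene fuel_can 0.72 [572.1  53.4  -0.7] [315. 255.]
scene stand 0.67 [ 489.1 -288.2    4.7] [277. 195.]
scene gauge 0.78 [ 491.7 -289.    51.1] [275. 184.]
scene gauge 0.5 [ 591.1 -283.9   36.9] [251. 196.]
scene gauge 0.47 [ 431.1 -396.2   36. ] [275. 171.]
scene gauge 0.44 [ 387.9 -311.6   37.1] [296. 176.]
scene lantern 0.94 [508.3 464.5   2.4] [448. 341.]
scene torch 0.94 [652.2 360.5  -4.4] [368. 345.]
scene torch 0.37 [486.6 217.4 207.6] [386. 211.]
scene oil 0.87 [ 718.5 -283.1    2.3] [218. 217.]
scene campos [1043.  686.  681.]
side spot 0.53 [553.7  48.7 157.4] [317. 191.]
side cap_top 0.44 [488.7 219.4 207.8] [290. 226.]
side stand 0.68 [ 489.9 -286.4    4.4] [403. 180.]
side gauge 0.87 [ 591.7 -279.7   41.4] [376. 159.]
side gauge 0.66 [ 484.5 -285.9   50.6] [406. 170.]
side gauge 0.64 [ 467.6 -182.2   39.3] [391. 193.]
side gauge 0.64 [ 426.9 -391.4   36.4] [440. 164.]
side lantern 0.65 [511.7 470.6   1.3] [212. 342.]
side torch 0.95 [650.9 356.4   3.1] [211. 279.]
side oil 0.76 [ 719.5 -281.9   -1.6] [345. 152.]
side campos [ -89.  786. 1078.]
1.0 [ 2.0663541   0.30042486 -2.06646629] [ 0.66992314  0.50296123 -0.43295431]
```

View pics/scene0.png

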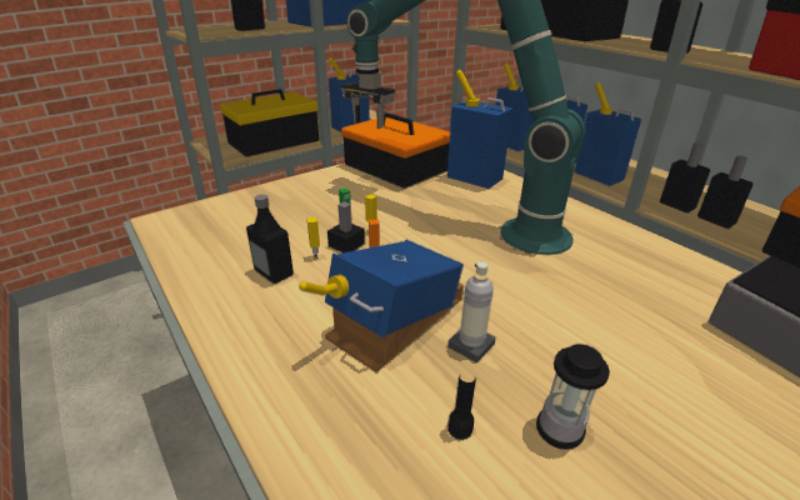

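View pics/side0.png

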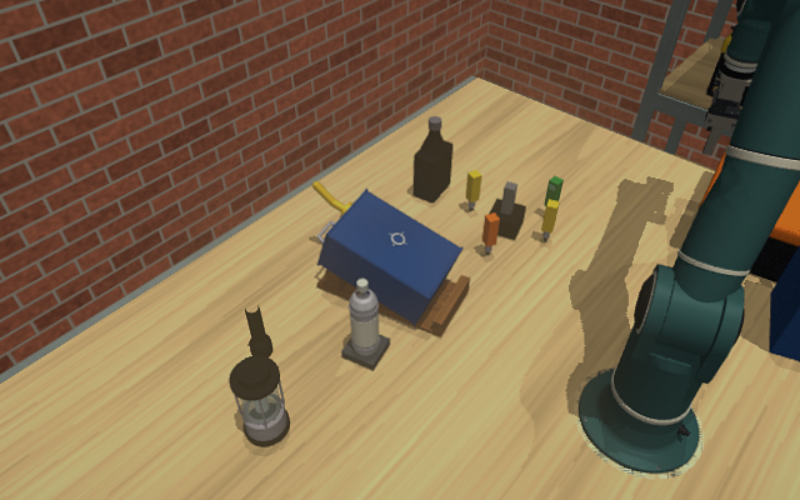

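The grey gauge in the black stand is at (345,215) in the scene view; the yellow, orange and green ones are decoys. The ring is at (398,239) in the side view and the white cap at (362,286). I'll look closer with the wrist camera.

```bash
cat >> h.py <<'E'
def ori(x,y):
    x=np.array(x,float);x/=np.linalg.norm(x);y=np.array(y,float);y-=x*(x@y);y/=np.linalg.norm(y)
    return Rn.from_matrix(np.c_[x,y,np.cross(x,y)]).as_rotvec()
def down(a): return ori([0,0,-1],[np.cos(a),np.sin(a),0])
E
python3 - <<'E'
from h import *
R=Rn.from_rotvec(robot.observe()["tcp_rot"]).as_matrix(); print(R.round(2))
ci=viewer.camera_info("wrist"); print(R.T@(w(ci,[0,0,0])-robot.observe()["tcp_pos"]), (np.array(ci["R"])@R).round(2))
for a in np.arange(-180,180,30):
    print(a,[None if (q:=kin.ik(p,down(np.radians(a)))) is None else np.round(q,2)[[0,4,5,6]] for p in ([488,-287,330],[500,60,420],[488,219,250])])
E
```

```text
[[-0.    0.28 -0.96]
 [-0.   -0.96 -0.28]
 [-1.    0.    0.  ]]
[-1.69360764e+02  5.55699186e-02 -7.29971452e+01] [[-0.    1.    0.  ]
 [-0.26 -0.    0.97]
 [ 0.97  0.    0.26]]
-180 [array([ 0.42, -0.02,  1.24, -2.66]), array([0.88, 0.28, 1.46, 2.71]), array([0.47, 0.61, 1.24, 2.13])]
-150 [array([ 0.49,  0.  ,  1.24, -2.15]), array([ 0.47,  0.09,  1.42, -2.88]), array([-1.37, -0.38,  1.11, -2.71])]
-120 [array([ 0.55,  0.02,  1.24, -1.64]), array([ 0.52,  0.1 ,  1.42, -2.37]), array([-1.04, -0.18,  1.06, -2.4 ])]
-90 [array([ 0.61,  0.04,  1.24, -1.14]), array([ 0.6 ,  0.12,  1.42, -1.86]), array([ 0.37,  0.46,  1.16, -2.45])]
-60 [array([ 0.67,  0.06,  1.25, -0.63]), array([ 0.6 ,  0.12,  1.42, -1.34]), array([ 0.3 ,  0.38,  1.13, -1.87])]
-30 [array([ 0.75,  0.09,  1.25, -0.13]), array([ 0.58,  0.12,  1.42, -0.81]), array([ 0.32,  0.4 ,  1.14, -1.36])]
0 [array([0.83, 0.12, 1.25, 0.37]), array([ 0.61,  0.12,  1.42, -0.29]), array([ 0.32,  0.41,  1.14, -0.84])]
30 [array([0.9 , 0.14, 1.26, 0.87]), array([0.63, 0.13, 1.42, 0.22]), array([ 0.34,  0.42,  1.15, -0.33])]
60 [array([0.97, 0.18, 1.26, 1.37]), array([0.65, 0.14, 1.43, 0.74]), array([0.35, 0.43, 1.15, 0.19])]
90 [array([1.03, 0.21, 1.27, 1.86]), array([0.76, 0.19, 1.43, 1.22]), array([0.42, 0.54, 1.2 , 0.62])]
120 [array([1.38, 0.55, 1.39, 2.1 ]), array([0.88, 0.28, 1.46, 1.66]), array([0.36, 0.45, 1.16, 1.22])]
150 [array([-0.5 , -0.49,  1.34, -2.71]), array([0.88, 0.28, 1.46, 2.18]), array([0.47, 0.61, 1.24, 1.6 ])]
```

```bash
python3 - <<'E'
from h import *
d=down(-np.pi/2)
robot.movep([470,-287,300],d); robot.hold(.2)
im,ci=find(["gauge","stand"],"wrist"); save(im,"wg.png")
robot.movep([480,-100,450],d)
robot.movep([520,110,450],d); robot.hold(.2)
im,ci=find(["fuel_can","spot","cap_top"],"wrist"); save(im,"wc.png")
print(robot.observe()["t"],robot.observe()["tcp_pos"])
E
python3 -c "
import cv2,numpy as np
cv2.imwrite('pics/both.png',cv2.resize(np.hstack([cv2.imread('pics/wg.png'),cv2.imread('pics/wc.png')]),(800,250)))"
```

```text
wrist gauge 0.91 [ 591.3 -286.9   33.5] [319.  76.]
wrist gauge 0.87 [ 385.7 -313.6   37.7] [339. 232.]
wrist gauge 0.81 [ 492.5 -288.6   50.8] [321. 156.]
wrist gauge 0.7 [ 466.7 -173.6   35.2] [235. 174.]
wrist gauge 0.65 [ 426.5 -392.1   35.7] [396. 203.]
wrist stand 0.91 [ 489.4 -290.     2. ] [322. 154.]
wrist fuel_can 0.94 [569.5  52.2  -1.8] [350. 129.]
wrist spot 0.62 [549.4  47.1 155.2] [363. 148.]
wrist cap_top 0.77 [492.5 217.3 213.5] [235. 198.]
5.2167 [520.06194056 109.37862881 450.10822831]
```

View pics/wg.png

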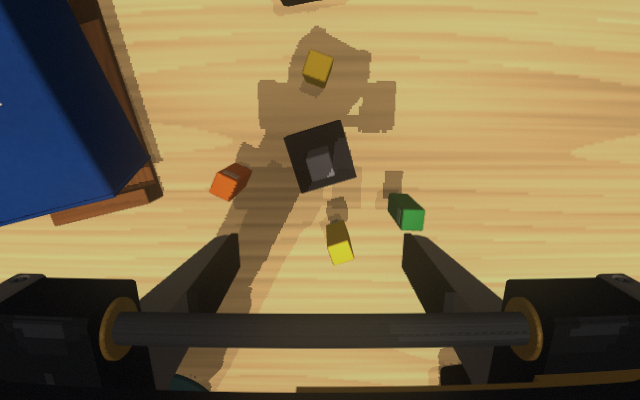

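View pics/wc.png

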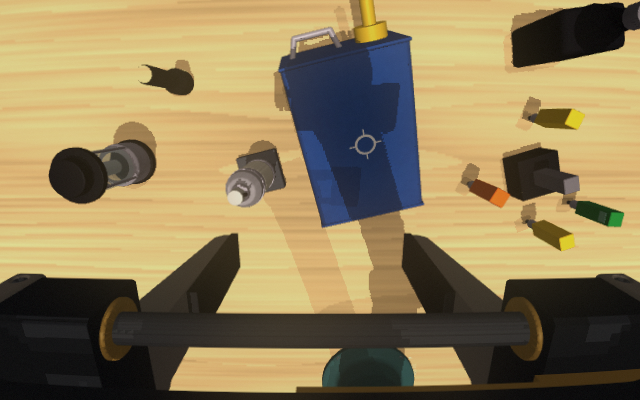

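The wrist pictures show the stand and grey gauge at (320,158), turned about 16°. The can's panel corners are near (280,70), (411,37), (423,204) and (323,227), with the ring at (365,145). I'll fit the can's yaw and position, and zoom in on the gauge.

```bash
cat > fit.py <<'E'
from h import *
from scipy.optimize import least_squares
ci=viewer.camera_info("wrist")
px=np.array([[280,70],[411,37],[423,204],[323,227]])  # high-left, high-right, low-right, low-left
u=[125,125,-125,-125]; v=[82.5,-82.5,-82.5,82.5]
def frame(y):
    ex=np.array([np.cos(y)*np.cos(.3),np.sin(y)*np.cos(.3),np.sin(.3)]); ey=np.array([-np.sin(y),np.cos(y),0]); return ex,ey,np.cross(ex,ey)
def P(p,u,v): ex,ey,_=frame(p[2]); return np.array([p[0],p[1],156])+u*ex+v*ey
f=lambda p: np.concatenate([proj(ci,P(p,a,b))-c for a,b,c in zip(u,v,px)])
r=least_squares(f,[560,50,-.2]); p=r.x; print("panel mid,yaw",p.round(3),f(p).round(1))
g=least_squares(lambda q: proj(ci,P(p,*q))-np.array([365,145]),[0,0]); print("uv",g.x,"spot",P(p,*g.x).round(1),"normal",frame(p[2])[2])
E
python3 fit.py
python3 - <<'E'
import cv2
a=cv2.imread('pics/wg.png')[105:205,265:375]; cv2.imwrite('pics/wgz.png',cv2.resize(a,None,fx=5,fy=5,interpolation=cv2.INTER_CUBIC))
E
```

```text
panel mid,yaw [5.52128e+02 5.21040e+01 2.32000e-01] [-1.1 -1.1  0.3 -0.9  0.9  1.6  0.1  1.4]
uv [-0.08996174 -5.61030555] spot [553.3  46.6 156. ] normal [-0.28757045 -0.06808398  0.95533649]
```

View pics/wgz.png

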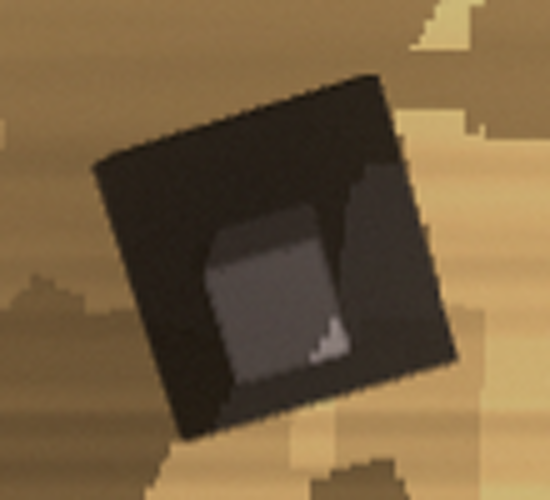

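Run:
```python
from h import *
d=down(-np.pi/2)
grip(0.0,20)
robot.movep([490,218.3,290],d); robot.servo_line([490,218.3,216],feed=80); robot.hold(.2)
f0=robot.observe()["contact_force"][2]; log=[]
for z in np.arange(212,199,-0.5):
    robot.servo_line([490,218.3,z],feed=20); o=robot.observe(); F=o["contact_force"][2]-f0
    log.append((round(z,1),round(o["tcp_pos"][2],1),round(F,1)))
    if F>9: break
robot.hold(.3); o=robot.observe(); print(f0,log,o["contact_force"],o["tcp_pos"])
im,ci=snap("side"); save(im[150:330,200:400],"press.png",3)
robot.servo_line([490,218.3,290],feed=80)
print(robot.observe()["t"],robot.observe()["contact_force"])
```

```text
-0.9256383660518225 [(np.float64(212.0), np.float64(211.8), np.float64(1.1)), (np.float64(211.5), np.float64(211.5), np.float64(1.3)), (np.float64(211.0), np.float64(211.0), np.float64(1.8)), (np.float64(210.5), np.float64(210.5), np.float64(1.0)), (np.float64(210.0), np.float64(209.9), np.float64(1.6)), (np.float64(209.5), np.float64(209.5), np.float64(0.8)), (np.float64(209.0), np.float64(209.1), np.float64(2.3)), (np.float64(208.5), np.float64(208.5), np.float64(2.5)), (np.float64(208.0), np.float64(208.0), np.float64(3.5)), (np.float64(207.5), np.float64(207.5), np.float64(3.2)), (np.float64(207.0), np.float64(207.0), np.float64(3.8)), (np.float64(206.5), np.float64(206.5), np.float64(4.6)), (np.float64(206.0), np.float64(206.0), np.float64(5.0)), (np.float64(205.5), np.float64(205.5), np.float64(4.5)), (np.float64(205.0), np.float64(205.1), np.float64(4.8)), (np.float64(204.5), np.float64(204.5), np.float64(5.7)), (np.float64(204.0), np.float64(204.4), np.float64(8.1)), (np.float64(203.5), np.float64(204.3), np.float64(10.8))] [-2.26394096 -2.04723579 10.36058945] [490.05822169 218.35229537 204.30431024]
14.825 [-0.32339492  0.44876703  0.36318642]
```

View pics/press.png

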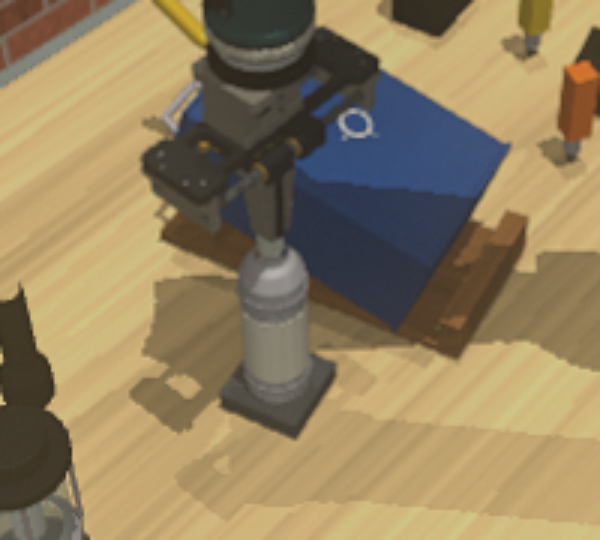

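The force trace is clear: the spring took up from 209 mm and hit a hard stop at 204.4 mm. The picture shows the shut fingers squarely on the cap, so it was fully pressed and has been released. Next is the gauge.

Run:
```python
from h import *
a=np.radians(-74.5); d=down(a)
n=np.array([-.2876,-.0681,.9553]); S=np.array([552.8,47,156])
df=ori(-n,[np.cos(a),np.sin(a),0])
print([kin.ik(S+n*h,df) is not None for h in (60,66,110)])
grip(0.65,20)
robot.movep([480,0,430],d); robot.movep([470,-287,300],d); robot.hold(.2)
im,ci=find(["gauge","stand","tip_end"],"wrist")
# top-face centre from first picture-like viewpoint: segment the gauge mask
m=[x for x in viewer.silhouettes("gauge","wrist")]
K=np.array(ci["camera_matrix"])
for x in m:
    ys,xs=np.nonzero(x["mask"]); print(round(x["confidence"],2),xs.mean().round(1),ys.mean().round(1),len(xs))
def topc(px,z):
    s=cv2.undistortPoints(np.array([[px]],float),K,np.array([ci["k1"],0,0,0,0]))[0,0]
    r=np.array(ci["R"]).T@np.array([*s,1]); c=w(ci,[0,0,0]); return c+r*(z-c[2])/r[2]
save(im,"wg2.png"); print(robot.observe()["t"])
for g in ([491,-288.5],):
    for dz in (132,52):
        b=np.radians(15.5)
        for sx,sy in ((1,1),(1,-1),(-1,-1),(-1,1)):
            q=np.array([g[0]+13*(sx*np.cos(b)-sy*np.sin(b)),g[1]+13*(sx*np.sin(b)+sy*np.cos(b)),dz]); p=proj(ci,q)
            if dz==132: cv2.circle(im,tuple(int(round(v)) for v in p),1,(255,0,0),-1)
cx,cy=proj(ci,np.array([491,-288.5,100])).astype(int)
save(im[cy-50:cy+50,cx-60:cx+60],"wg2z.png",5)
```

```text
[True, True, True]
wrist gauge 0.87 [ 490.6 -283.4   50.2] [322. 159.]
wrist gauge 0.82 [ 386.6 -311.7   40.6] [322. 235.]
wrist gauge 0.62 [569.5  49.   -5.2] [104.  34.]
wrist gauge 0.59 [ 431.1 -394.3   35.1] [387. 220.]
wrist gauge 0.56 [ 591.2 -286.5   34. ] [346.  81.]
wrist gauge 0.56 [ 463.7 -175.    39.1] [237. 155.]
wrist stand 0.62 [ 490.  -290.7    1.1] [327. 156.]
0.88 326.7 165.9 773
0.77 392.1 227.1 639
0.61 232.3 158.0 919
0.59 349.7 73.7 852
18.4667
```

View pics/wg2z.png

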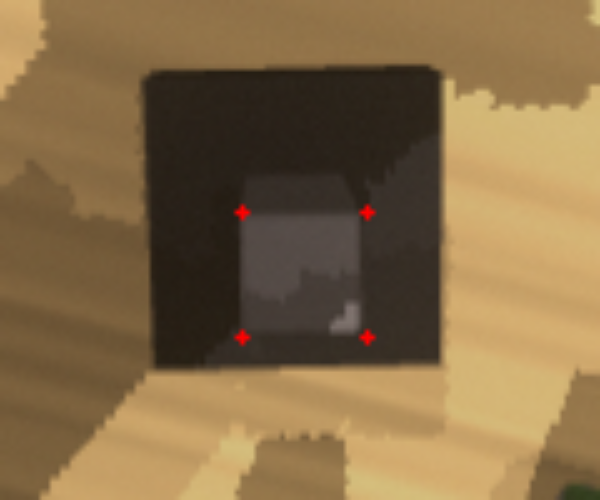

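```bash
python3 - <<'E'
from h import *
a=np.radians(-74.5); d=down(a); g=[491.5,-288]
n=np.array([-.2876,-.0681,.9553]); S=np.array([552.8,47,156]); df=ori(-n,[np.cos(a),np.sin(a),0])
robot.movep([*g,180],d); robot.servo_line([*g,85],feed=80); robot.hold(.1)
grip(0.0,40); o=robot.observe(); print("w",o["grip_width"]*92,o["tcp_pos"],o["contact_force"])
robot.servo_line([*g,230],feed=80); robot.hold(.3); print(robot.observe()["contact_force"],robot.observe()["grip_width"]*92)
robot.movep([490,-120,370],d)
robot.movep(S+n*130,df); robot.hold(.3)
o=robot.observe(); print(o["t"],o["contact_force"],o["tcp_pos"])
for c in ["scene","side","wrist"]:
    im,ci=find(["tip_end","spot","gauge"],c,.3); save(im,"h_"+c+".png")
    for k,p in (("tip",S+n*(130-71)),("S",S)): print(k,p.round(1),proj(ci,p).round(1))
E
python3 - <<'E'
import cv2,numpy as np
s=cv2.imread('pics/h_scene.png')[120:270,230:430]; d=cv2.imread('pics/h_side.png')[90:240,220:420]
cv2.imwrite('pics/h1.png',cv2.resize(np.hstack([s,d]),(800,300),interpolation=cv2.INTER_CUBIC))
E
```

```text
w 25.82666827423568 [ 491.53632318 -287.95312138   85.03581066] [-1.01581181 -0.7335822  -0.01018105]
[-0.00236494 -0.87443877 -2.21635654] 26.022202656111467
25.2667 [ 0.06858562  0.46083986 -1.8490061 ] [516.0025929   37.22754836 280.54760282]
scene spot 0.6 [549.8  49.4 158.7] [321. 206.]
scene gauge 0.8 [ 594.9 -282.3   38. ] [251. 197.]
scene gauge 0.71 [523.6  38.5 247.1] [327. 172.]
scene gauge 0.58 [ 463.9 -179.2   36.5] [300. 198.]
scene gauge 0.52 [ 428.6 -395.2   39. ] [275. 171.]
scene gauge 0.52 [ 387.8 -307.7   38.1] [297. 177.]
tip [535.8  43.  212.4] [323.9 185.4]
S [552.8  47.  156. ] [319.4 206.3]
side tip_end 0.53 [ 718.9 -280.6   -1.3] [345. 152.]
side gauge 0.71 [519.   42.  249.1] [330. 169.]
side gauge 0.66 [ 594.9 -281.4   42. ] [376. 158.]
side gauge 0.61 [ 466.  -183.1   37.6] [391. 193.]
side gauge 0.55 [ 429.5 -392.2   40.7] [440. 163.]
side gauge 0.52 [ 385.1 -303.9   40.5] [437. 184.]
tip [535.8  43.  212.4] [324.1 177.2]
S [552.8  47.  156. ] [318.  191.2]
wrist spot 0.75 [550.6  46.5 155.8] [320. 198.]
wrist gauge 0.96 [524.9  40.  247.4] [321. 231.]
wrist gauge 0.87 [ 590.4 -287.4   32.7] [563. 240.]
tip [535.8  43.  212.4] [320.2 213.7]
S [552.8  47.  156. ] [320.2 195.5]
```

View pics/h1.png

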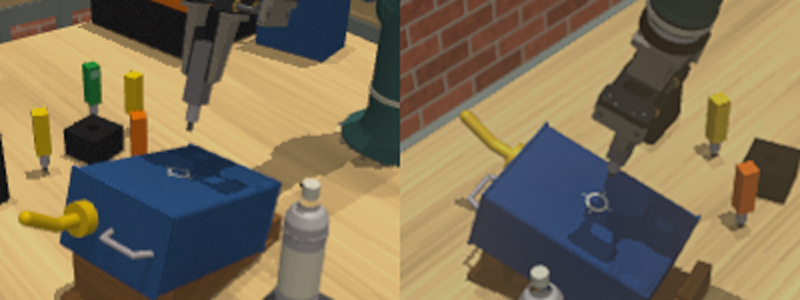

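View pics/h_wrist.png

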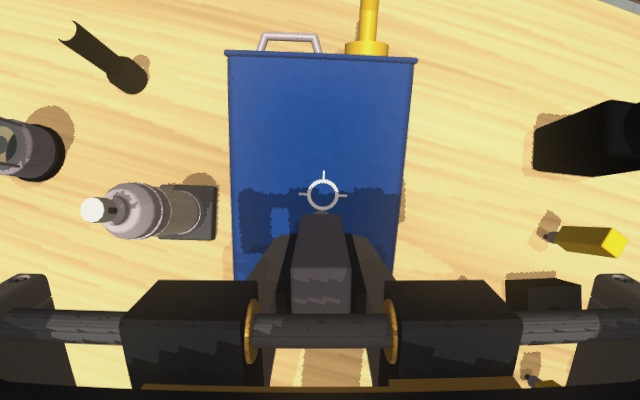

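The gauge is firmly held, and its measured pose matches what I expected. The ring in the wrist view is at (323,195), about 3 px right of my prediction. I'll refine its centre by segmenting it in all three pictures.

Run:
```python
from h import *
n=np.array([-.2876,-.0681,.9553]); S=np.array([552.8,47,156])
for c in ["scene","side","wrist"]:
    ci=viewer.camera_info(c); im=cv2.imread(f"pics/h_{c}.png").astype(int); p=proj(ci,S); h=18 if c=="wrist" else 11
    x0,y0=(p-h).astype(int); k=im[y0:y0+2*h+1,x0:x0+2*h+1]
    m=((k[...,2]>100)&(k[...,1]>110)).astype(np.uint8)
    ys,xs=np.nonzero(m); el=cv2.fitEllipse(np.c_[xs,ys].astype(np.float32)); bb=((xs.min()+xs.max())/2,(ys.min()+ys.max())/2)
    q=np.array(bb)+[x0,y0]; e2=np.array([np.mean(xs),np.mean(ys)])+[x0,y0]
    for Q in (q,e2):
        s=cv2.undistortPoints(np.array([[Q]],float),np.array(ci["camera_matrix"]),np.array([ci["k1"],0,0,0,0.]))[0,0]
        r=np.array(ci["R"]).T@np.array([*s,1]); C=w(ci,[0,0,0]); print(c,len(xs),Q.round(1),(C+r*((S-C)@n)/(r@n)).round(1))
```

```text
scene 12 [312.5 201. ] [548.2   9.5 151.9]
scene 12 [313.4 203.2] [556.1  24.6 155.4]
side 22 [315.5 189. ] [561.6  47.  158.7]
side 22 [314.8 188.3] [564.3  46.8 159.5]
wrist 354 [320.  193.5] [554.5  47.7 156.6]
wrist 354 [321.9 193. ] [555.5  46.1 156.7]
```

Run:
```python
from h import *
n=np.array([-.2876,-.0681,.9553]); S=np.array([553.3,46.2,156.1])
robot.servo_line(S+n*85,feed=60); robot.servo_line(S+n*75,feed=25); robot.hold(.3)
def F():
    v=[]
    for _ in range(4): robot.hold(.04); v.append(np.array(robot.observe()["contact_force"])@n)
    return np.mean(v)
f0=F(); log=[]
for h in np.arange(74,60,-0.75):
    robot.servo_line(S+n*h,feed=12); o=robot.observe(); f=F()-f0; log.append((float(h),round(float((np.array(o["tcp_pos"])-S)@n),2),round(float(f),2)))
    if f>3.8: break
print(f0,log); robot.hold(.5); o=robot.observe(); print(o["t"],F()-f0,np.array(o["tcp_pos"])-S,o["contact_force"],o["grip_width"]*92)
for c in ["side","wrist"]:
    im,ci=find(["tip_end","gauge","spot"],c,.5); save(im,"f_"+c+".png")
print(S+n*(33),S)
s=cv2.imread('pics/f_side.png')[110:230,240:400]; q=cv2.imread('pics/f_wrist.png')[110:270,220:420]
cv2.imwrite('pics/f.png',np.hstack([cv2.resize(s,(400,300),interpolation=3),cv2.resize(q,(375,300),interpolation=3)]))
```

```text
-1.3196277164373293 [(74.0, 73.92, -0.05), (73.25, 73.21, 0.02), (72.5, 72.45, -0.02), (71.75, 71.69, -0.11), (71.0, 70.93, -0.48), (70.25, 70.35, 1.49), (69.5, 69.52, 1.71), (68.75, 68.78, 2.51), (68.0, 68.01, 3.28), (67.25, 67.25, 3.07), (66.5, 66.51, 3.99)]
32.8667 3.613594630396334 [-19.07873733  -4.4977713   63.56483424] [-0.66012381  0.61529084  3.13164069] 25.880762026426442
side gauge 0.85 [ 593.  -282.9   37.9] [377. 159.]
side gauge 0.77 [ 388.6 -307.1   38.2] [437. 183.]
side gauge 0.55 [ 427.  -389.6   39.2] [440. 164.]
side gauge 0.52 [ 466.  -180.1   38.5] [391. 194.]
wrist gauge 0.86 [542.8  44.4 188. ] [319. 232.]
wrist spot 0.64 [547.9  50.2 155.8] [313. 221.]
[543.8092  43.9527 187.6249] [553.3  46.2 156.1]
```

View pics/f.png

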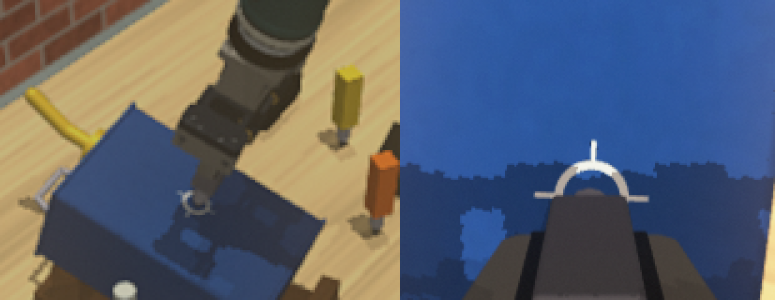

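Run:
```python
from h import *
n=np.array([-.2876,-.0681,.9553]); S=np.array([553.3,46.2,156.1])
ex=np.array([np.cos(.232)*.9553,np.sin(.232)*.9553,.2955])
for c,m in (("wrist",(322.9,214)),("side",(240+197*.4,110+202*.4))):
    ci=viewer.camera_info(c); print(c,proj(ci,S).round(1),"measured",m,"10mm upslope:",proj(ci,S+10*ex).round(1))
```

```text
wrist [320.2 215.5] measured (322.9, 214) 10mm upslope: [320.6 202.7]
side [318.1 191. ] measured (318.8, 190.8) 10mm upslope: [314.9 189. ]
```

Run:
```python
from h import *
o=robot.observe(); print(o["t"],o["contact_force"],np.abs(o["joint_velocities"]).max()); robot.job_done()
```

```text
33.4333 [ 0.04744754 -0.43431251  1.62674213] 0.0012591878899595318
the job is handed in; nothing more can be done
```

I pressed and released the spray cap, took the grey gauge out of its stand, and handed the job in at about 33 s. At that point I was still holding the gauge on the ringed spot, square to the panel. The job call gives no verdict.

- **Cap:** the force trace showed the spring taking up from 209 mm, then a hard stop at 204.4 mm. That is about 4.6 mm of travel, with roughly 11 N on the stop. I then lifted the fingers clear so it could spring back, and did not measure it afterwards.
- **Tip push:** contact began at about 70.5–71 mm from TCP to panel and I stopped at 66.5 mm. That puts the tip about 4–4.5 mm in, at about 3.6–4 N.
- **Tip position:** the ring in the last wrist and side pictures lies within about 2–3 mm of where I aimed the tip. The tip itself is hidden by the gauge body in the wrist view. The network's last wrist "spot" reading was about 7 mm off; I put that down to the gauge covering half the ring.
- **Angle:** I set it square to the panel from a fit to the panel's corners (yaw 0.232 rad, slope 0.30 rad); the gauge's origin was found within about 1 mm of where it should be.
- **Steadiness:** joint speeds were about 0.001 rad/s at hand-in, and the gauge was still gripped (25.9 mm between the pads). The last single force reading was 1.6 N vertically. After removing the −1.3 N offset measured before contact, that is about 2.9 N on the panel, slightly under the earlier averages.
- **Bystanders:** the arm passed well clear of the lantern, torch and oil bottle, but I did not measure their positions again at the end.

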